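# Get the tweezer set out from behind the cups

### The arm

A 7-joint arm with a two-finger parallel gripper is mounted at the origin on the work surface. World frame = base frame: x ahead of the robot, y to its left, z up, the work surface at z = 0. Lengths are in m, angles in rad, forces in N, time in s.
With the tool pointing down it reaches from about 0.4 to 0.85 m from the base axis. Payload 4.5 kg.
Tool frame: the origin (TCP) lies on the centre line of the jaws, within the pads' length; the fingertips stand 14 mm ahead of it and the grasp point (between the pads) lies 5 mm behind it (r.tcp_to_tips is the z of the fingertips in the tool frame, in m); z points along the fingers, y is the direction in which the jaws open and shut (so a half turn about z gives the same grasp; the last joint's range is limited). The gripper opens to 88 mm and grips with 3 to 60 N. Pads are 18 mm wide; open, the fingers measure 123 mm over their backs; the gripper's body (75 mm by 187 mm) begins 45 mm behind the grasp point.
Start: joints at [-1.197, 0.689, -0.195, 1.565, 0.157, 0.902, -0.215], TCP at [0.208, 0.589, 0.253] pointing down, gripper open.
Joint ranges: [-3.01, 3.01], [-0.46, 2.08], [-1.47, 1.51], [0.13, 2.56], [-1, 4.14], [0.04, 2.09], [-2.66, 2.66]. Speed limits (rad/s): [2.57, 2.57, 3.14, 3.14, 3.14, 3.14, 3.14].

### API

Orientations are given as a unit quaternion [x, y, z, w].
In Python, from plant import r, viewer gives the robot as it stands.
- The arm moves only by the shell command python3 -m inch 'ROWS' [FORCE]. ROWS is JSON, a list of rows, each a list of 3 entries, a list of its own where there are three numbers: the closure, from 0 (fully open) to 1 (shut), then the shift along the tool's x, y, z in cm, then the turn about the tool's z in degrees. In form: [[fingers, [x, y, z], yaw], ...]. A call has 1 to 20 rows; each row is the pose to reach, as a shift and turn from the pose commanded when the call began, along the tool's axes at that moment; what a row does not reach only later rows make up. A row lasts 1/10 s, in which the tool goes at most 50 mm and 8.59 degrees, less where a joint would pass 70% of its speed; a pose out of reach is approached as far as the arm can. A call with a gripper value outside its range is refused whole. The fingers move at their own pace and stop on an object; FORCE is the grip in N (left out, the last holds). Time passes only in rows, so rows that repeat a pose let the fingers close. It gives the time, the measured TCP pose, the force and the opening at its end, in the units of the state.
- r.get_state(): the state, without advancing time (a new reading comes with each control period).
- viewer.snapshot(name): name is "side" or "top"; returns the picture (384x512x3 uint8, red, green, blue); there is no depth.
- viewer.camera_params(name): a dict with "intrinsics" (3x3 intrinsics, pixels), "k1" (the pictures are not rectified: a ray, as slopes to the right and down, at radius r is drawn at 1 + k1 r^2 times it, then the intrinsics apply), "world_to_cam" (4x4, takes a point from world to camera coordinates). Camera axes: x right, y up, looking along -z (the intrinsics and any distortion apply to the point x, -y, -z); pixel columns grow to the right and rows downward; lengths in m; the calibration is good to about 2 mm. A picture is of the moment at which its call begins. camera_params takes no time and is no camera call.
- r.finish_job(): hands the job in, once; it reports no verdict.
Trained networks look in the newest picture that a camera, given by its name, has taken for a name from the list of things; names that differ only in an ending like _2 or _b are one class to them, and where a whole thing is asked for, a point or a joint stands for the part that bears it (a point fixed in the world has none). Each returns a list of dicts, best first, with "p" (0 to 1); they miss things now and then, are a little off and sometimes report something else, mostly with a low value. They report only what shows in the picture. A call takes as long as a camera call.
- viewer.outline_of(camera, name): "pixels" (384x512 bool, what is visible of it) and "bbox" ([left, top, width, height] in pixels, round what is visible of it).
The state is a dict: "clock": time; "q": joint angles; "qd": joint speeds; "joint_torque": joint torques, N m; "tool_pos": TCP position; "eef_rot": TCP orientation; "contact_force": force on the tool from outside, world axes, zero at the start; "moment": the same for the moment, N m; "opening": opening from 0.0 (shut) to 1.0 (fully open).
Only numpy, scipy, OpenCV 4.12 (cv2) and the standard library are available. Lean on these libraries where they do the work, as an engineer would, in place of code of your own. Each camera call takes 0.05 s, during which the arm holds its last target.

### The job

Get the tweezer set out of the white cubby: first stand both cups from in front of it upright on the cork mat, then lay the set flat in the square steel tray. When it lies there, put each cup back upright on the spot where it stood at the start, to within 15 mm. Set the cups down gently, and do not push about or knock over the cream jar and the oil bottle at the back of the cubby.

Things in the scene. Friction and masses are not known exactly. Their poses are not given: they have to be found in the camera images.
- flowercup_mid (a point): Toothbrush cup: open, empty ceramic tumbler, white with small painted blue flowers, outer diameter 64 mm, 92 mm tall, wall 4 mm, about 0.24 kg. Stands upright on the cubby floor, in front of the tweezer set (best gripped round its upper half), either left or right of the other cup. Point: the cup's centre, on its axis half-way up, 46 mm above its foot; z up along the axis.
- shavecup_mid (a point): Shaving cup: closed plastic cup, grey with a black flat lid (fixed on), diameter 60 mm at the body and 63 mm at the lid, 85 mm tall, about 0.15 kg. Stands upright on the cubby floor beside the toothbrush cup, about 120 mm from it centre to centre. Point: the cup's centre, on its axis half-way up, 42.5 mm above its foot; z up along the axis.
- tweezers_mid (a point): Tweezer set: steel block 34 mm (own x) by 110 mm (own y) with three tweezers fixed along its top, 30 mm tall in all (the block itself 24 mm), about 0.22 kg. Lies on the cubby floor close behind the two cups, its length across the cubby; about 37 to 46 mm are free between it and the cubby's back wall. The cups are too tall and too close for a gripper to get at it before they are moved. Point: its centre, 15 mm above its underside; z up.
- cubby: White laminate cubby, fixed: a floor 260 mm (own x) by 320 mm (own y), 12 mm thick, with a back wall (at +x, away from the robot) and two side walls, all 12 mm thick, their tops 60 mm above the table; open above and in front (-x). A small lamp with a toggle switch on the outside of the back wall reaches 76 mm above the table. Origin: centre of its underside, on the table; its floor top is 12 mm above the origin. Things stand on that floor.
- mat: Side area: flat cork mat, fixed, 240 mm (own x) by 130 mm (own y), 4 mm thick, to the left or right of the cubby. Both cups fit on it side by side along its x, 60 mm either side of its middle. Origin: centre of its underside, on the table.
- tray: Square shallow steel tray, fixed, 150 by 150 mm outside, 140 mm inside, rim 20 mm high, floor 5 mm thick, on the other side of the cubby from the mat. The tweezer set fits in at any turn. Origin: centre of its underside, on the table.
- creamjar: Bystander: small amber glass cream jar with white cap, diameter 36 mm, 32 mm tall, loose in a back corner of the cubby. Leave it alone. Origin: centre of its foot.
- oilbottle: Bystander: small green glass bottle with black cap, diameter 28 mm, 55 mm tall, loose in the other back corner of the cubby. Leave it alone. Origin: centre of its foot.

How it is judged:
On the way, in this order (a step that is already met when the one before it is completed fails the run):
1. both cups stand upright on the cork mat (x of flowercup_mid in the frame of mat between -0.12 and 0.12 m and y of flowercup_mid in the frame of mat between -0.065 and 0.065 m and z of flowercup_mid in the frame of mat below 0.056 m and angle between each of flowercup_mid, shavecup_mid's own z axis and vertical below 0.1 rad and x of shavecup_mid in the frame of mat between -0.12 and 0.12 m and y of shavecup_mid in the frame of mat between -0.065 and 0.065 m and z of shavecup_mid in the frame of mat below 0.0525 m), for 0.2 s.
2. with both cups still on the mat, the tweezer set lies flat in the steel tray (all of step 1 and x of tweezers_mid in the frame of tray between -0.06 and 0.06 m and y of tweezers_mid in the frame of tray between -0.06 and 0.06 m and z of tweezers_mid in the frame of tray below 0.027 m and angle between tweezers_mid's own z axis and vertical below 0.1 rad), for 0.2 s.
At the end, for the whole second after the job is handed in: Each cup stands upright (within 0.1 rad) within 15 mm of the spot where it stood at the start, the tweezer set lies flat inside the steel tray, and all three are released and at rest (distance of each of flowercup_mid, shavecup_mid from where it was at the start of the episode below 0.015 m and angle between each of flowercup_mid, shavecup_mid, tweezers_mid's own z axis and vertical below 0.1 rad and x of tweezers_mid in the frame of tray between -0.06 and 0.06 m and y of tweezers_mid in the frame of tray between -0.06 and 0.06 m and z of tweezers_mid in the frame of tray below 0.027 m and linear speed of each of flowercup, shavecup, tweezers below 0.02 m/s); the robot touches nothing.
It fails at once if a cup is tipped by more than 0.6 rad (angle between any of flowercup_mid, shavecup_mid's own z axis and vertical above 0.6 rad).
It fails at once if a cup is banged down on the mat or the cubby with more than 60 N (contact force between any of flowercup, shavecup and mat above 60 N or contact force between any of flowercup, shavecup and cubby above 60 N).
It fails at once if the cream jar or the oil bottle is moved by more than 25 mm or tipped over (distance of any of creamjar, oilbottle from where it was at the start of the episode above 0.025 m or angle between any of creamjar, oilbottle's own z axis and vertical above 0.6 rad).
It also fails if it takes over 128 s, if anything falls off the work surface, if the arm or the gripper's body presses on something with over 40 N, if the wrist force passes 120 N, or if a joint passes its speed limit or range.

## Working session

There is one attempt and no reset: what is moved stays moved. The work goes in short steps, Python scripts to look and compute and a shell command to move; the robot and the scene stay as the last step left them, time stands still between calls to the robot, and variables do not carry over. Pictures are saved under pics/ and viewed, and the job is handed in when it is done.

```bash
ls; mkdir -p pics; cat > look.py <<'E'
import cv2,sys
from plant import r,viewer
def save(cam,name):
    im=viewer.snapshot(cam); cv2.imwrite(f'pics/{name}.png',cv2.cvtColor(im,cv2.COLOR_RGB2BGR)); return im
E
python3 - <<'E'
from look import *
import numpy as np
np.set_printoptions(precision=4,suppress=True)
save('top','top0');save('side','side0')
for c in('top','side'):
    p=viewer.camera_params(c);print(c,p)
s=r.get_state();print(s['clock'],s['tool_pos'],s['eef_rot'],s['opening'],r.tcp_to_tips)
E
```

```text
pics
top {'intrinsics': array([[434.2782,   0.    , 261.6211],
       [  0.    , 434.2782, 193.6919],
       [  0.    ,   0.    ,   1.    ]]), 'k1': 0.0193722938501454, 'world_to_cam': array([[-0.0121, -0.9999, -0.0103,  0.0228],
       [ 0.9846, -0.0137,  0.1744, -0.6114],
       [-0.1745, -0.008 ,  0.9846, -1.0183],
       [ 0.    ,  0.    ,  0.    ,  1.    ]])}
side {'intrinsics': array([[405.7593,   0.    , 263.3104],
       [  0.    , 405.7593, 193.5012],
       [  0.    ,   0.    ,   1.    ]]), 'k1': -0.040953663734002874, 'world_to_cam': array([[ 0.9895, -0.1441, -0.0096, -0.594 ],
       [ 0.0892,  0.5578,  0.8251, -0.0943],
       [-0.1136, -0.8173,  0.5648, -0.9818],
       [ 0.    ,  0.    ,  0.    ,  1.    ]])}
0.1 [0.2082 0.5887 0.252 ] [ 0.169   0.9856 -0.0009 -0.0001] 1.0003220003123157 0.014
```

View pics/top0.png

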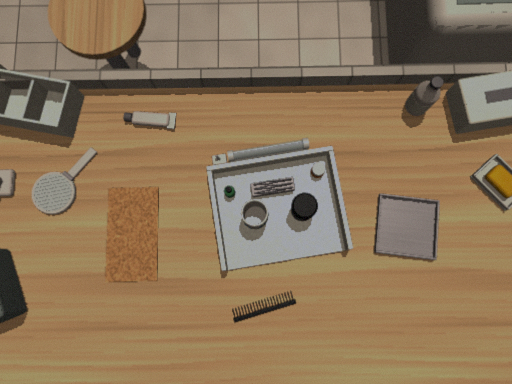

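View pics/side0.png

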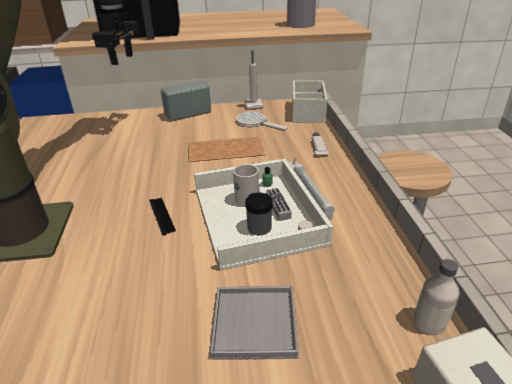

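```bash
cat >> look.py <<'E'
import numpy as np
np.set_printoptions(precision=4,suppress=True)
P={c:viewer.camera_params(c) for c in('top','side')}
def proj(c,X):
    X=np.atleast_2d(X);T=P[c]['world_to_cam'];q=X@T[:3,:3].T+T[:3,3]
    u=np.stack([q[:,0]/-q[:,2],-q[:,1]/-q[:,2]],1);u=u*(1+P[c]['k1']*(u**2).sum(1,keepdims=True))
    K=P[c]['intrinsics'];return u@K[:2,:2].T+K[:2,2]
def back(c,px,z):
    K=P[c]['intrinsics'];k=P[c]['k1'];d=(np.atleast_2d(px)-K[:2,2])/[K[0,0],K[1,1]];u=d.copy()
    for _ in range(20):u=d/(1+k*(u**2).sum(1,keepdims=True))
    T=P[c]['world_to_cam'];R=T[:3,:3];C=-R.T@T[:3,3]
    ray=np.c_[u[:,0],-u[:,1],-np.ones(len(u))]@R
    return C+ray*((z-C[2])/ray[:,2])[:,None]
E
python3 - <<'E'
from look import *
import pickle
M={}
names=['flowercup_mid','shavecup_mid','tweezers_mid','cubby','mat','tray','creamjar','oilbottle']
for c in('top','side'):
    im=cv2.imread(f'pics/{c}0.png');big=cv2.resize(im,None,fx=3,fy=3,interpolation=cv2.INTER_CUBIC)
    for i,n in enumerate(names):
        o=viewer.outline_of(c,n)
        if not o: print(c,n,'none');continue
        m=o[0]['pixels'];M[c,n]=m
        print(c,n,[round(a['p'],2) for a in o],o[0]['bbox'],m.sum(),np.argwhere(m).mean(0)[::-1])
        cs,_=cv2.findContours(cv2.resize(m.astype(np.uint8),None,fx=3,fy=3,interpolation=0),cv2.RETR_EXTERNAL,cv2.CHAIN_APPROX_NONE)
        cv2.drawContours(big,cs,-1,[(0,0,255),(0,255,0),(255,0,0),(0,255,255),(255,0,255),(255,255,0),(0,128,255),(255,128,0)][i],1)
    x0,y0=(180,120) if c=='top' else (170,150)
    cv2.imwrite(f'pics/{c}0_z.png',big[y0*3:y0*3+480,x0*3:x0*3+600])
pickle.dump(M,open('m0.pkl','wb'))
E
```

```text
top flowercup_mid [0.56] [241.8, 199.5, 28.5, 31.0] 612 [254.0376 213.781 ]
top shavecup_mid [0.79] [291.8, 193.3, 28.6, 28.5] 604 [303.649  206.1507]
top tweezers_mid none
top cubby [0.69] [205.1, 136.9, 146.7, 133.1] 12851 [276.3545 204.5906]
top mat [0.66] [105.3, 186.5, 54.8, 93.5] 4716 [132.1817 234.2203]
top tray [0.91] [373.9, 193.9, 67.6, 69.4] 3797 [406.6963 225.965 ]
top creamjar [0.71] [311.0, 163.4, 13.7, 12.0] 143 [317.1608 169.5664]
top oilbottle none
side flowercup_mid [0.89] [231.2, 165.9, 29.7, 42.3] 822 [245.2579 182.3248]
side shavecup_mid [0.64] [242.1, 194.8, 33.0, 42.0] 1049 [258.6444 213.204 ]
side tweezers_mid [0.57] [266.8, 186.5, 24.7, 35.2] 447 [279.3714 204.1141]
side cubby [0.94, 0.62] [194.3, 158.4, 143.6, 112.0] 8851 [263.8548 215.2952]
side mat [0.6] [187.4, 137.9, 78.9, 22.4] 1443 [225.131 148.65 ]
side tray [0.67] [209.7, 286.7, 93.1, 73.5] 6099 [254.5137 323.3861]
side creamjar [0.58, 0.32] [298.1, 223.4, 14.6, 4.5] 101 [304.5743 224.3168]
side oilbottle [0.69, 0.49] [266.1, 167.0, 6.9, 20.5] 154 [267.3182 177.7468]
```

View pics/top0_z.png

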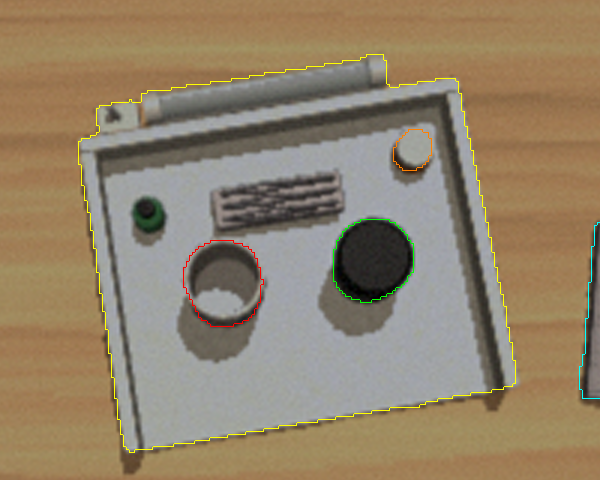

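View pics/side0_z.png

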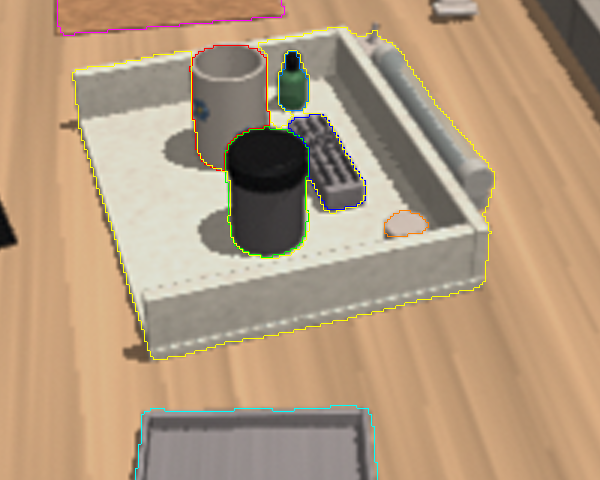

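```bash
cat > fit.py <<'E'
from look import *
from scipy.optimize import minimize
S=8
def render(c,pts):
    h=cv2.convexHull(((proj(c,pts)+.5)*S).astype(np.float32)) # work at SxS supersample
    m=np.zeros((384,512),np.float32)
    b=h[:,0];x0,y0=np.floor(b.min(0)/S).astype(int);x1,y1=np.ceil(b.max(0)/S).astype(int)
    big=np.zeros(((y1-y0)*S,(x1-x0)*S),np.float32)
    cv2.fillConvexPoly(big,np.round((h-[x0*S,y0*S])*16).astype(np.int32),1,shift=4)
    m[y0:y1,x0:x1]=cv2.resize(big,None,fx=1/S,fy=1/S,interpolation=cv2.INTER_AREA)[:,:]
    return m
A=np.linspace(0,2*np.pi,48,endpoint=False)
def cyl(x,y,z,prof):
    return np.concatenate([np.c_[x+d/2*np.cos(A),y+d/2*np.sin(A),np.full(48,z+h)] for h,d in prof])
FL=[(0,.064),(.092,.064)];SH=[(0,.060),(.06,.06),(.07,.063),(.085,.063)]
JAR=[(0,.036),(.032,.036)];BOT=[(0,.028),(.035,.028),(.055,.016)]
def box(x,y,z,yaw,sx,sy,h):
    c,s=np.cos(yaw),np.sin(yaw)
    return np.array([[x+c*a*sx/2-s*b*sy/2,y+s*a*sx/2+c*b*sy/2,z+k] for a in(1,-1) for b in(1,-1) for k in(0,h)])
def fit(make,masks,p0,occ={},step=None):
    def f(p):
        e=0
        for c,m in masks.items():
            rr=render(c,make(p))
            if c in occ: rr=rr*(1-occ[c])
            e+=np.abs(rr-m).sum()
        return e
    p0=np.array(p0,float);n=len(p0);st=np.full(n,.008) if step is None else np.array(step)
    sim=np.vstack([p0]+[p0+st*np.eye(n)[i] for i in range(n)])
    q=minimize(f,p0,method='Nelder-Mead',options=dict(initial_simplex=sim,xatol=1e-5,fatol=.05,maxiter=600))
    return q.x,q.fun
E
cat > m.py <<'E'
from fit import *
import pickle
M=pickle.load(open('m0.pkl','rb'));g=lambda c,n:M[c,n].astype(np.float32)
for vs in (['top','side'],['top'],['side']):
    def go(n,pr,p0,occ={}):
        if vs==['top','side']: mk=lambda p:cyl(*p,pr)
        else: mk=lambda p:cyl(p[0],p[1],.012,pr); p0=p0[:2]
        x,e=fit(mk,{c:g(c,n) for c in vs if (c,n) in M},p0,occ);print(vs,n,x,round(e,1));return x
    b=lambda px,z:list(back('top',px,z)[0][:2])+[.012]
    s=go('shavecup_mid',SH,b([304,207],.09))
    z=s[2] if len(s)>2 else .012
    go('flowercup_mid',FL,b([254,214],.1),{'side':render('side',cyl(s[0],s[1],z,SH))} )
x,e=fit(lambda p:cyl(*p,.012,JAR),{'top':g('top','creamjar')},b([317,170],.04)[:2]);print('jar',x,e)
print('bottle',back('top',[229.3,190.3],.067))
for n,sx,sy,h,px in(('mat',.24,.13,.004,[132,234]),('tray',.15,.15,.02,[407,227])):
    ms={c:g(c,n) for c in('top','side')}
    for k in (0,.0):
        x,e=fit(lambda p:box(p[0],p[1],p[2],p[3],sx,sy,h),ms,[*back('top',px,0)[0][:2],0,-.05 if n=='tray' else 0.02],step=[.01,.01,.01,.1]);print(n,x,e)
    
E
python3 m.py
```

```text
['top', 'side'] shavecup_mid [ 0.577  -0.0861  0.0087] 125.4
['top', 'side'] flowercup_mid [0.5613 0.0341 0.008 ] 112.2
['top'] shavecup_mid [ 0.5763 -0.086 ] 51.8
['top'] flowercup_mid [0.5595 0.0333] 63.4
['side'] shavecup_mid [ 0.5769 -0.0863] 80.3
['side'] flowercup_mid [0.5612 0.0279] 70.1
jar [ 0.6745 -0.1275] 58.0625
bottle [[0.6189 0.0936 0.067 ]]
mat [0.5243 0.3472 0.0004 0.016 ] 229.515625
mat [0.5243 0.3472 0.0004 0.016 ] 229.515625
tray [ 0.5329 -0.3496 -0.0017 -0.1332] 229.84375
tray [ 0.5329 -0.3496 -0.0017 -0.1332] 229.84375
```

```bash
python3 - <<'E'
from fit import *
import pickle
M=pickle.load(open('m0.pkl','rb'))
o=np.array([180,120])
k=np.array([[80,143],[460,80]])/3+o-.3
B=back('top',k,.06);print('back top corners',B,np.linalg.norm(B[0]-B[1]))
k=np.array([[127,452],[516,384]])/3+o-.3
F=back('top',k,.03);print('front',F,np.linalg.norm(F[0]-F[1]))
d=B[0]-B[1];yaw=np.arctan2(-d[0],d[1]);print('yaw',yaw, np.arctan2(-(F[0]-F[1])[0],(F[0]-F[1])[1]))
t=np.array([[213,190],[338,171],[343,210],[219,231]])/3+o-.3
for z in(.036,.042):
    T=back('top',t,z);print('tw',T.mean(0),np.linalg.norm(T-np.roll(T,-1,0),axis=1), np.arctan2(-(T[0]-T[1])[0],(T[0]-T[1])[1]))
T=back('top',t,.036).mean(0)
occ={'side':render('side',cyl(.577,-.086,.010,SH))}
x,e=fit(lambda p:box(p[0],p[1],p[2],p[3],.034,.11,.027),{'side':M['side','tweezers_mid'].astype(np.float32)},[T[0],T[1],.012,.15],occ,step=[.01,.01,.008,.1]);print('side tw',x,e)
x,e=fit(lambda p:box(p[0],p[1],.012,p[2],.034,.11,.027),{'side':M['side','tweezers_mid'].astype(np.float32)},[T[0],T[1],.15],occ,step=[.01,.01,.1]);print('side tw z fixed',x,e)
# triangulated height: intersect top centre & side centre rays
s=r.get_state();print(s['q'],s['tool_pos'])
from scipy.spatial.transform import Rotation as R
print(R.from_quat(s['eef_rot']).as_matrix())
E
```

```text
back top corners [[ 0.6789  0.1512  0.06  ]
 [ 0.7281 -0.1649  0.06  ]] 0.31993165727768164
front [[ 0.4266  0.1143  0.03  ]
 [ 0.4778 -0.2051  0.03  ]] 0.32345450270101755
yaw 0.15441867050725916 0.15890424888221832
tw [ 0.6328 -0.0125  0.036 ] [0.1064 0.0336 0.1053 0.0354] 0.13975370899721387
tw [ 0.6317 -0.0124  0.042 ] [0.1058 0.0334 0.1047 0.0352] 0.13975370899721326
side tw [ 0.6476  0.0503 -0.0349  0.1673] 32.103271484375
side tw z fixed [ 0.6342 -0.0128  0.169 ] 72.45703125
[-1.1972  0.6891 -0.1946  1.5653  0.1573  0.9025 -0.2151] [0.2083 0.5893 0.2528]
[[-0.9428  0.3333  0.    ]
 [ 0.3333  0.9428  0.0001]
 [ 0.      0.0001 -1.    ]]
```

```bash
cat > to.py <<'E'
import sys
from look import *
from scipy.spatial.transform import Rotation as R
def to(x,y,z,ang=None):
    s=r.get_state();Rm=R.from_quat(s['eef_rot']).as_matrix();p=np.array(s['tool_pos'])
    Rm2=Rm
    d=Rm2.T@(np.array([x,y,z])-p)*100
    a0=np.degrees(np.arctan2(Rm[1,1],Rm[0,1]))
    yaw=0 if ang is None else -((ang-a0+90)%180-90)
    print('from',p,'ang',round(a0,1),'tilt',Rm[:,2],'shift cm',d.round(2),'yaw',round(yaw,1),'t',s['clock'],'F',s['contact_force'],'open',round(s['opening'],3),'q7',s['q'][6])
if __name__=='__main__': to(*map(float,sys.argv[1:]))
E
python3 to.py .5605 .0335 .2 98.9
```

```text
from [0.2083 0.5893 0.2528] ang 70.5 tilt [ 0.      0.0001 -1.    ] shift cm [-51.73 -40.67   5.27] yaw -28.4 t 0.9 F [ 0.1555  0.2421 -0.3096] open 0.997 q7 -0.21510026701404986
```

```bash
python3 -m inch '[[0,[-3,-2,0],-3],[0,[-6,-5,0],-6],[0,[-10,-8,0],-10],[0,[-14,-11,0],-14],[0,[-18,-14,0],-18],[0,[-22,-17,0],-22],[0,[-26,-20,0],-26],[0,[-30,-23.5,0],-28.4],[0,[-34,-26.7,0],-28.4],[0,[-38,-29.8,0],-28.4],[0,[-42,-33,0],-28.4],[0,[-46,-36,0],-28.4],[0,[-49,-38.5,0],-28.4],[0,[-51,-40,0],-28.4],[0,[-51.7,-40.7,0],-28.4],[0,[-51.7,-40.7,2],-28.4],[0,[-51.7,-40.7,5.3],-28.4],[0,[-51.7,-40.7,5.3],-28.4],[0,[-51.7,-40.7,5.3],-28.4]]' 25; python3 to.py .5605 .0335 .085 98.9
```

```text
clock: 2.8
tool_pos: [0.5595, 0.0346, 0.2]
eef_rot: [-0.079, 0.997, 0.0, -0.001]
contact_force: [0.1, -0.3, 0.1]
opening: 1.0
from [0.5595 0.0346 0.2   ] ang 99.0 tilt [-0.0012  0.0006 -1.    ] shift cm [-0.09 -0.13 11.5 ] yaw 0.1 t 2.8 F [ 0.1105 -0.3498  0.1311] open 1.0 q7 1.2261146633507691
```

```bash
python3 -m inch '[[0,[-0.1,-0.1,1],0],[0,[-0.1,-0.1,3],0],[0,[-0.1,-0.1,5],0],[0,[-0.1,-0.1,6.5],0],[0,[-0.1,-0.1,6.5],0],[0,[-0.1,-0.1,6.5],0]]'; python3 - <<'E'
from look import *
import to;to.to(.5605,.0335,.08)
for c in('top','side'):
    im=save(c,c+'1');x,y=(200,130) if c=='top' else (170,100)
    cv2.imwrite(f'pics/{c}1z.png',cv2.resize(cv2.cvtColor(im,4)[y:y+140,x:x+170],None,fx=4,fy=4))
E
```

```text
clock: 3.4
tool_pos: [0.5618, 0.0328, 0.1354]
eef_rot: [-0.078, 0.997, 0.0, 0.001]
contact_force: [0.8, -0.1, 1.1]
opening: 1.0
from [0.5618 0.0328 0.1354] ang 99.0 tilt [ 0.0012  0.0003 -1.    ] shift cm [0.12 0.09 5.54] yaw 0 t 3.4 F [ 0.7874 -0.1236  1.1463] open 1.0 q7 1.1756583654576511
```

View pics/side1z.png

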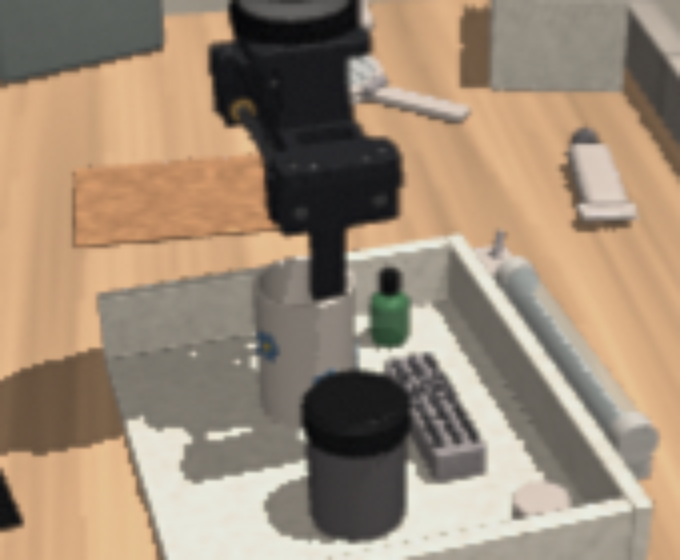

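View pics/top1z.png

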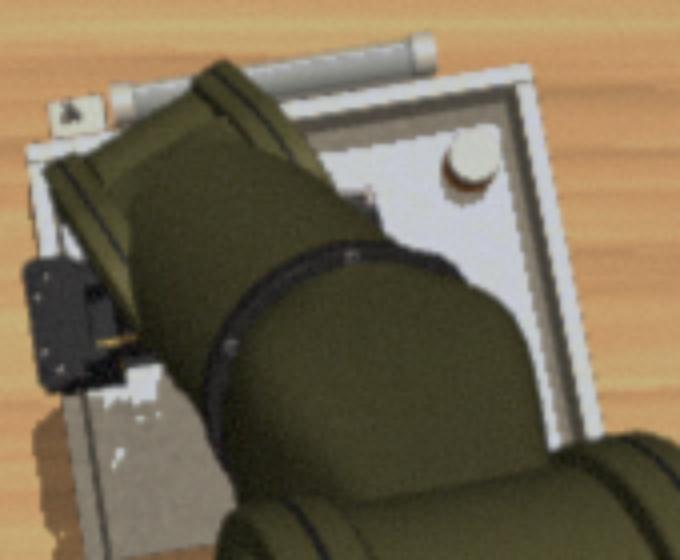

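```bash
python3 - <<'E'
from look import *
o=np.array([170,100])
for p in ([.5605,.0335,.104],[.5618+.052*.155,.0328-.052*.988,.121],[.5618+.044*.155,.0328-.044*.988,.121],[.5618+.061*.155,.0328-.061*.988,.121]): print((proj('side',p)-o)*4)
E
```

```text
[[300.9786 277.6727]]
[[325.1174 296.4577]]
[[321.4711 289.7691]]
[[329.2775 304.0887]]
```

```bash
python3 -m inch '[[0,[0,0.1,1.5],0],[0,[0,0.1,3],0],[0,[0,0.1,4.5],0],[0,[0,0.1,5.5],0],[0,[0,0.1,5.5],0],[0.15,[0,0.1,5.5],0],[0.22,[0,0.1,5.5],0],[0.28,[0,0.1,5.5],0],[0.34,[0,0.1,5.5],0],[0.4,[0,0.1,5.5],0],[0.5,[0,0.1,5.5],0],[0.5,[0,0.1,5.5],0],[0.5,[0,0.1,5.5],0]]' 25; python3 to.py .5605 .0335 .08
```

```text
clock: 4.8
tool_pos: [0.5615, 0.0331, 0.0803]
eef_rot: [-0.078, 0.997, -0.0, 0.0]
contact_force: [-0.5, -1.9, 5.2]
opening: 0.715
from [0.5615 0.0331 0.0803] ang 98.9 tilt [ 0.001  -0.0004 -1.    ] shift cm [0.09 0.05 0.03] yaw 0 t 4.8 F [-0.5238 -1.8956  5.2188] open 0.715 q7 1.1321203345033237
```

```bash
python3 -m inch '[[0.5,[0,0,-0.5],0],[0.5,[0,0,-1.5],0],[0.5,[0,0,-3],0],[0.5,[0,0,-5],0],[0.5,[0,0,-7],0],[0.5,[0,0,-8.5],0],[0.5,[0,0,-9],0],[0.5,[0,0,-9],0]]' 25; python3 to.py .584 .348 .1723 90.9
```

```text
clock: 5.6
tool_pos: [0.5612, 0.0335, 0.1703]
eef_rot: [-0.078, 0.997, 0.0, 0.001]
contact_force: [-0.1, -0.1, -3.5]
opening: 0.715
from [0.5612 0.0335 0.1703] ang 98.9 tilt [ 0.0011  0.0004 -1.    ] shift cm [-7.13 30.72 -0.18] yaw 8.0 t 5.6 F [-0.1404 -0.0611 -3.4897] open 0.715 q7 1.199999219262669
```

```bash
python3 -m inch '[[0.5,[-0.2,1,0],0.5],[0.5,[-0.7,3,0],1],[0.5,[-1.3,5.5,0],1.5],[0.5,[-2,8.5,0],2],[0.5,[-2.7,11.5,0],3],[0.5,[-3.4,14.5,0],4],[0.5,[-4.1,17.5,0],5],[0.5,[-4.8,20.5,0],6],[0.5,[-5.5,23.5,0],7],[0.5,[-6.1,26.5,0],8],[0.5,[-6.7,29,0],8],[0.5,[-7,30.2,0],8],[0.5,[-7.1,30.7,0],8],[0.5,[-7.1,30.7,0],8]]' 25; python3 to.py .584 .348 .0723 90.9
```

```text
clock: 7.0
tool_pos: [0.5831, 0.3474, 0.169]
eef_rot: [-0.008, 1.0, -0.001, -0.001]
contact_force: [0.7, -0.6, -2.8]
opening: 0.715
from [0.5831 0.3474 0.169 ] ang 91.0 tilt [-0.001  -0.0013 -1.    ] shift cm [-0.1   0.07  9.67] yaw 0.1 t 7.0 F [ 0.7267 -0.6025 -2.8021] open 0.715 q7 0.7521771028262302
```

Lower to about 4 mm above, then creep.

```bash
python3 -m inch '[[0.5,[0,0,1],0],[0.5,[0,0,3],0],[0.5,[0,0,5],0],[0.5,[0,0,7],0],[0.5,[0,0,8.3],0],[0.5,[0,0,8.9],0],[0.5,[0,0,9.1],0],[0.5,[0,0,9.1],0],[0.5,[0,0,9.2],0]]' 25; python3 to.py .584 .348 .0723 90.9;python3 - <<'E'
from look import *
save('side','side2')
E
```

```text
clock: 7.9
tool_pos: [0.5842, 0.3482, 0.0788]
eef_rot: [-0.008, 1.0, 0.001, 0.001]
contact_force: [-0.7, -0.4, -3.0]
opening: 0.716
from [0.5842 0.3482 0.0788] ang 90.9 tilt [ 0.0017  0.0013 -1.    ] shift cm [ 0.02 -0.02  0.65] yaw 0.0 t 7.9 F [-0.6555 -0.4444 -2.9655] open 0.716 q7 0.7186813987156944
```

View pics/side2.png

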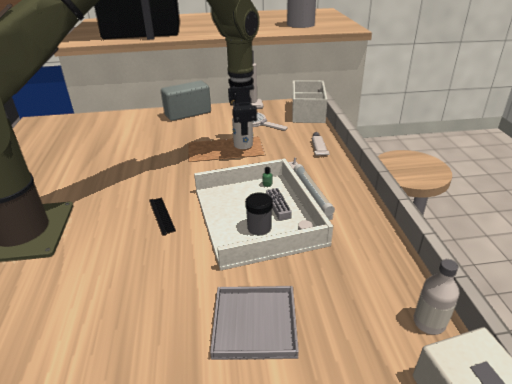

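The cup hangs upright in the jaws above the mat, foot near (243,147). Creeping down until the force shows contact.

```bash
python3 -m inch '[[0.5,[0,0,0.2],0],[0.5,[0,0,0.35],0],[0.5,[0,0,0.5],0],[0.5,[0,0,0.5],0]]' 25; python3 -m inch '[[0.5,[0,0,0.1],0],[0.5,[0,0,0.1],0]]'
```

```text
clock: 8.35
tool_pos: [0.5835, 0.3477, 0.0726]
eef_rot: [-0.008, 1.0, -0.0, -0.0]
contact_force: [-0.9, 0.5, -2.9]
opening: 0.714
clock: 8.55
tool_pos: [0.5835, 0.3478, 0.0724]
eef_rot: [-0.008, 1.0, 0.0, 0.0]
contact_force: [-2.5, -1.0, 3.4]
opening: 0.716
```

```bash
python3 -m inch '[[0.25,[0,0,0],0],[0.2,[0,0,0],0],[0.1,[0,0,0],0],[0,[0,0,0],0],[0,[0,0,0],0],[0,[0,0,0],0],[0,[0,0,-1],0],[0,[0,0,-3],0],[0,[0,0,-6],0],[0,[0,0,-9],0],[0,[0,0,-12],0],[0,[0,0,-12.5],0],[0,[0,0,-12.5],0]]'; python3 to.py .5765 -.086 .2 98.9
```

```text
clock: 9.85
tool_pos: [0.5841, 0.3481, 0.1982]
eef_rot: [-0.008, 1.0, 0.001, 0.001]
contact_force: [-0.8, -0.7, 0.5]
opening: 0.995
from [0.5841 0.3481 0.1982] ang 90.9 tilt [ 0.0022  0.0016 -1.    ] shift cm [  1.46 -43.39  -0.25] yaw -8.0 t 9.85 F [-0.8294 -0.6792  0.496 ] open 0.995 q7 0.7618450980201025
```

```bash
python3 -m inch '[[0,[0,-2,0],0],[0,[0.2,-6,0],-1],[0,[0.4,-10.5,0],-2],[0,[0.5,-15,0],-3],[0,[0.7,-19.5,0],-4],[0,[0.8,-24,0],-5],[0,[1,-28.5,0],-6],[0,[1.2,-33,0],-7],[0,[1.3,-37.5,0],-8],[0,[1.4,-41,0],-8],[0,[1.5,-43,0],-8],[0,[1.5,-43.4,0],-8],[0,[1.5,-43.4,3],-8],[0,[1.5,-43.4,6],-8],[0,[1.5,-43.4,6],-8],[0,[1.5,-43.4,6],-8]]'; python3 to.py .5767 -.0861 .08 98.9; python3 - <<'E'
from look import *
for c in('top','side'):
    im=save(c,c+'3');x,y=(90,130) if c=='top' else (170,100)
    cv2.imwrite(f'pics/{c}3z.png',cv2.resize(cv2.cvtColor(im,4)[y:y+140,x:x+170],None,fx=4,fy=4))
for p in ([.5767,-.0861,.097],[.5767+.052*.155,-.0861-.052*.988,.12]): print((proj('side',p)-[170,100])*4)
E
```

```text
clock: 11.45
tool_pos: [0.5753, -0.0848, 0.1363]
eef_rot: [-0.079, 0.997, 0.001, -0.001]
contact_force: [-0.1, -0.7, -0.1]
opening: 1.001
from [ 0.5753 -0.0848  0.1363] ang 99.0 tilt [-0.0017  0.0012 -1.    ] shift cm [-0.13 -0.16  5.63] yaw 0.1 t 11.45 F [-0.0786 -0.7439 -0.0726] open 1.001 q7 1.3918752085306039
[[352.4235 393.0843]]
[[379.4698 411.0268]]
```

View pics/side3z.png

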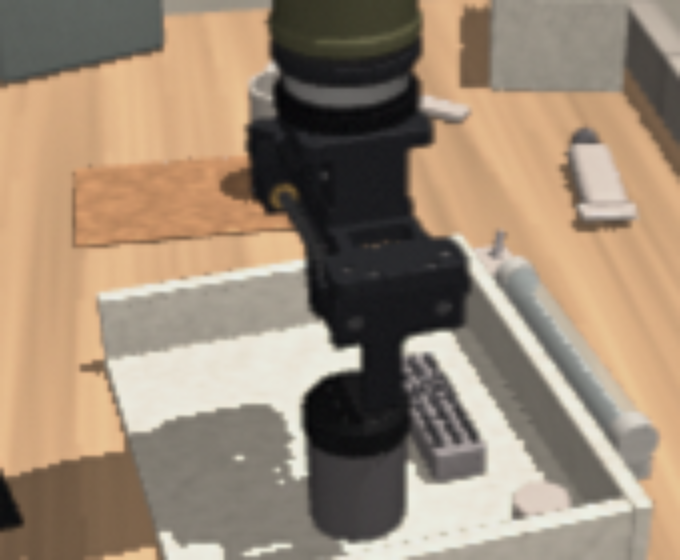

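View pics/top3z.png

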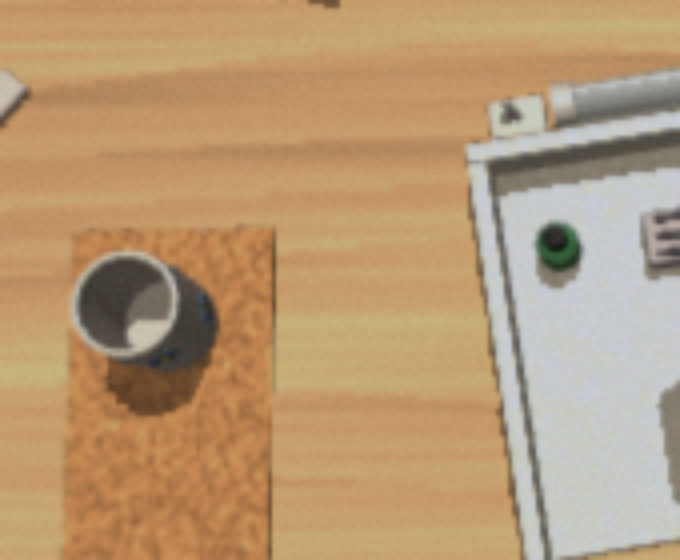

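```bash
python3 -m inch '[[0,[-0.1,-0.15,1.5],0],[0,[-0.1,-0.15,3],0],[0,[-0.1,-0.15,4.5],0],[0,[-0.1,-0.15,5.8],0],[0,[-0.1,-0.15,5.8],0],[0.15,[-0.1,-0.15,5.8],0],[0.22,[-0.1,-0.15,5.8],0],[0.28,[-0.1,-0.15,5.8],0],[0.34,[-0.1,-0.15,5.8],0],[0.4,[-0.1,-0.15,5.8],0],[0.5,[-0.1,-0.15,5.8],0],[0.5,[-0.1,-0.15,5.8],0],[0.5,[-0.1,-0.15,5.8],0]]' 25; python3 to.py .5767 -.0861 .08
```

```text
clock: 12.85
tool_pos: [0.5773, -0.0876, 0.0792]
eef_rot: [-0.078, 0.997, 0.0, 0.001]
contact_force: [-0.1, 2.0, 5.0]
opening: 0.702
from [ 0.5773 -0.0876  0.0792] ang 98.9 tilt [ 0.0011  0.0002 -1.    ] shift cm [ 0.04  0.15 -0.08] yaw 0 t 12.85 F [-0.0567  2.0205  5.0424] open 0.702 q7 1.3529616623548102
```

```bash
python3 -m inch '[[0.5,[0,0,-0.5],0],[0.5,[0,0,-1.5],0],[0.5,[0,0,-3],0],[0.5,[0,0,-5],0],[0.5,[0,0,-7],0],[0.5,[0,0,-8.5],0],[0.5,[0,0,-9],0],[0.5,[0,0,-9],0]]' 25; python3 to.py .464 .346 .1723 90.9
```

```text
clock: 13.65
tool_pos: [0.577, -0.088, 0.1694]
eef_rot: [-0.078, 0.997, -0.0, 0.001]
contact_force: [0.0, 0.2, -1.5]
opening: 0.704
from [ 0.577  -0.088   0.1694] ang 98.9 tilt [ 0.001  -0.0002 -1.    ] shift cm [ 4.44 44.63 -0.31] yaw 8.0 t 13.65 F [ 0.0457  0.1616 -1.4706] open 0.704 q7 1.4174692972475111
```

```bash
python3 -m inch '[[0.5,[0.1,1,0],0.5],[0.5,[0.3,3,0],1],[0.5,[0.6,6,0],1.5],[0.5,[0.9,9,0],2],[0.5,[1.2,12,0],3],[0.5,[1.5,15,0],4],[0.5,[1.8,18,0],5],[0.5,[2.1,21,0],6],[0.5,[2.4,24,0],7],[0.5,[2.7,27,0],8],[0.5,[3,30,0],8],[0.5,[3.3,33,0],8],[0.5,[3.6,36,0],8],[0.5,[3.9,39,0],8],[0.5,[4.2,42,0],8],[0.5,[4.4,44,0],8],[0.5,[4.4,44.6,0],8],[0.5,[4.4,44.6,0],8]]' 25; python3 to.py .464 .346 .0712 90.9
```

```text
clock: 15.45
tool_pos: [0.463, 0.3466, 0.168]
eef_rot: [-0.009, 1.0, -0.0, -0.001]
contact_force: [0.8, -0.4, -2.1]
opening: 0.698
from [0.463  0.3466 0.168 ] ang 91.0 tilt [-0.0013 -0.0007 -1.    ] shift cm [-0.11 -0.05  9.68] yaw 0.1 t 15.45 F [ 0.795  -0.3985 -2.1405] open 0.698 q7 0.6167620620014872
```

```bash
python3 -m inch '[[0.5,[0,0,1],0],[0.5,[0,0,3],0],[0.5,[0,0,5],0],[0.5,[0,0,7],0],[0.5,[0,0,8.3],0],[0.5,[0,0,8.9],0],[0.5,[0,0,9.1],0],[0.5,[0,0,9.2],0],[0.5,[0,0,9.2],0]]' 25;python3 -m inch '[[0.5,[0,0,0.2],0],[0.5,[0,0,0.3],0],[0.5,[0,0,0.4],0],[0.5,[0,0,0.4],0]]'; python3 to.py .464 .346 .0712 90.9
```

```text
clock: 16.35
tool_pos: [0.4645, 0.3462, 0.0773]
eef_rot: [-0.008, 1.0, 0.0, 0.0]
contact_force: [0.7, 1.6, -2.2]
opening: 0.703
clock: 16.75
tool_pos: [0.4641, 0.346, 0.0727]
eef_rot: [-0.008, 1.0, -0.0, -0.0]
contact_force: [-0.3, 0.2, -2.1]
opening: 0.7
from [0.4641 0.346  0.0727] ang 90.9 tilt [-0. -0. -1.] shift cm [0.01 0.   0.15] yaw 0.0 t 16.75 F [-0.3085  0.2063 -2.0947] open 0.7 q7 0.5709924236439571
```

```bash
python3 -m inch '[[0.5,[0,0,0.1],0],[0.5,[0,0,0.15],0],[0.5,[0,0,0.15],0]]'; python3 -m inch '[[0.26,[0,0,0],0],[0.2,[0,0,0],0],[0.1,[0,0,0],0],[0,[0,0,0],0],[0,[0,0,0],0],[0,[0,0,0],0],[0,[0,0,-1],0],[0,[0,0,-3],0],[0,[0,0,-6],0],[0,[0,0,-9],0],[0,[0,0,-12],0],[0,[0,0,-13],0],[0,[0,0,-13],0]]'; python3 - <<'E'
from look import *
import to; to.to(.6328,-.0125,.2,8.9)
for c in('top','side'):
    im=save(c,c+'4');x,y=(90,130) if c=='top' else (170,100)
    cv2.imwrite(f'pics/{c}4z.png',cv2.resize(cv2.cvtColor(im,4)[y:y+140,x:x+170],None,fx=4,fy=4))
E
```

```text
clock: 17.05
tool_pos: [0.4642, 0.346, 0.0713]
eef_rot: [-0.008, 1.0, 0.0, 0.0]
contact_force: [0.4, 0.5, -0.1]
opening: 0.698
clock: 18.35
tool_pos: [0.4648, 0.3465, 0.2029]
eef_rot: [-0.008, 1.0, 0.001, 0.001]
contact_force: [0.9, -0.3, -0.5]
opening: 1.002
from [0.4648 0.3465 0.2029] ang 90.9 tilt [ 0.0027  0.0023 -1.    ] shift cm [-16.22 -36.17   0.25] yaw 82.0 t 18.35 F [ 0.9168 -0.3091 -0.5413] open 1.002 q7 0.6314779476662475
```

View pics/side4z.png

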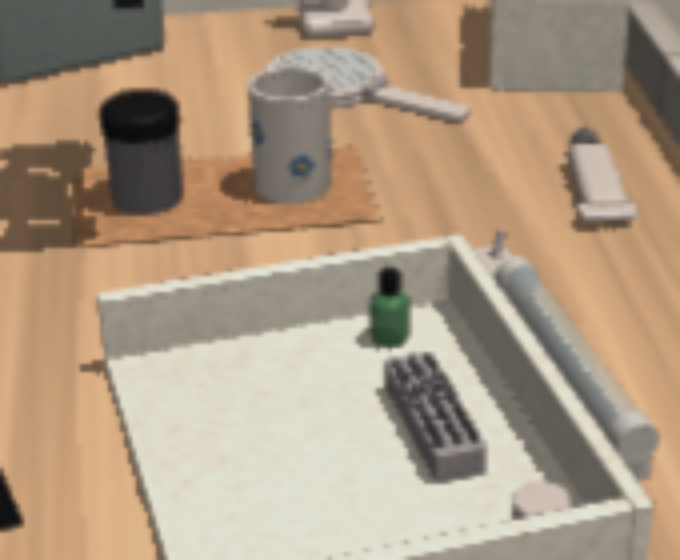

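View pics/top4z.png

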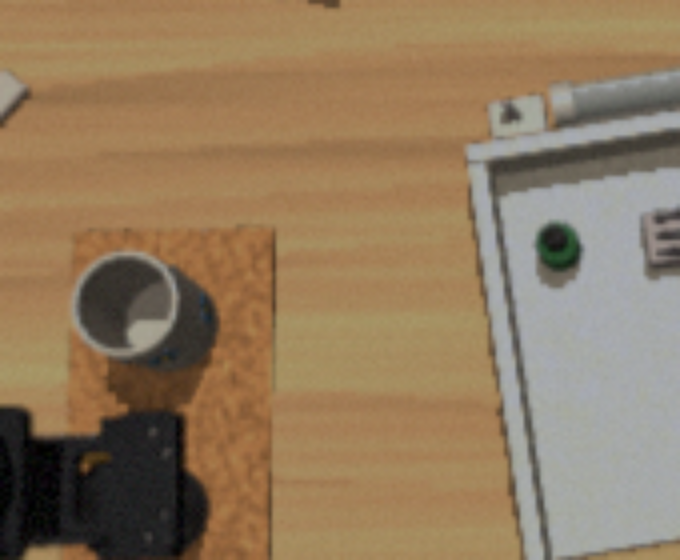

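```bash
python3 - <<'E'
from fit import *
o=viewer.outline_of('side','tweezers_mid');print(len(o),o[0]['p'],o[0]['bbox'])
m=o[0]['pixels'].astype(np.float32)
x,e=fit(lambda p:box(p[0],p[1],.012,p[2],.034,.11,.028),{'side':m},[.633,-.0125,.15],step=[.01,.01,.1]);print(x,e)
x,e=fit(lambda p:box(p[0],p[1],p[3],p[2],.034,.11,.028),{'side':m},[.633,-.0125,.15,.012],step=[.01,.01,.1,.004]);print(x,e)
o=viewer.outline_of('top','tweezers_mid');print(len(o))
if o:
    ms={'side':m,'top':o[0]['pixels'].astype(np.float32)}
    x,e=fit(lambda p:box(p[0],p[1],p[3],p[2],.034,.11,.028),ms,[.633,-.0125,.15,.012],step=[.01,.01,.1,.004]);print(x,e)
E
```

```text
1 0.83 [267.0, 187.4, 24.7, 35.6]
[ 0.6363 -0.0121  0.1162] 84.84375
[ 0.6486  0.0525  0.1474 -0.0384] 33.390625
1
[ 0.6359 -0.0108  0.1382  0.0063] 171.546875
```

```bash
python3 to.py .6345 -.012 .2 8.7; python3 -m inch '[[0.3,[-1,-2,0],4],[0.3,[-2.5,-5,0],12],[0.3,[-4,-8.5,0],20],[0.3,[-5.5,-12,0],28],[0.3,[-7,-15.5,0],36],[0.3,[-8.5,-19,0],44],[0.3,[-10,-22.5,0],52],[0.3,[-11.5,-26,0],60],[0.3,[-13,-29.5,0],68],[0.3,[-14.5,-32.5,0],76],[0.3,[-15.5,-35,0],82.2],[0.3,[-16.4,-36.1,0],82.2],[0.3,[-16.4,-36.1,3],82.2],[0.3,[-16.4,-36.1,6],82.2],[0.3,[-16.4,-36.1,8],82.2],[0.3,[-16.4,-36.1,8],82.2],[0.3,[-16.4,-36.1,8],82.2]]' 25; python3 - <<'E'
from look import *
import to; to.to(.6345,-.012,.03,8.7)
for c in('top','side'):
    im=save(c,c+'5');x,y=(200,130) if c=='top' else (190,120)
    cv2.imwrite(f'pics/{c}5z.png',cv2.resize(cv2.cvtColor(im,4)[y:y+140,x:x+170],None,fx=4,fy=4))
E
```

```text
from [0.4634 0.3452 0.1997] ang 90.9 tilt [-0.0022 -0.002  -1.    ] shift cm [-16.52 -36.     0.  ] yaw 82.2 t 18.55 F [-1.2813  0.231  -0.0839] open 1.003 q7 0.6314173924916648
clock: 20.25
tool_pos: [0.6336, -0.0137, 0.1209]
eef_rot: [0.652, 0.758, -0.001, -0.0]
contact_force: [0.6, -0.6, 0.2]
opening: 0.702
from [ 0.6336 -0.0137  0.1209] ang 8.6 tilt [-0.0011 -0.001  -1.    ] shift cm [0.17 0.12 9.09] yaw -0.1 t 20.25 F [ 0.6189 -0.5992  0.2179] open 0.702 q7 0.19219438468308245
```

View pics/side5z.png

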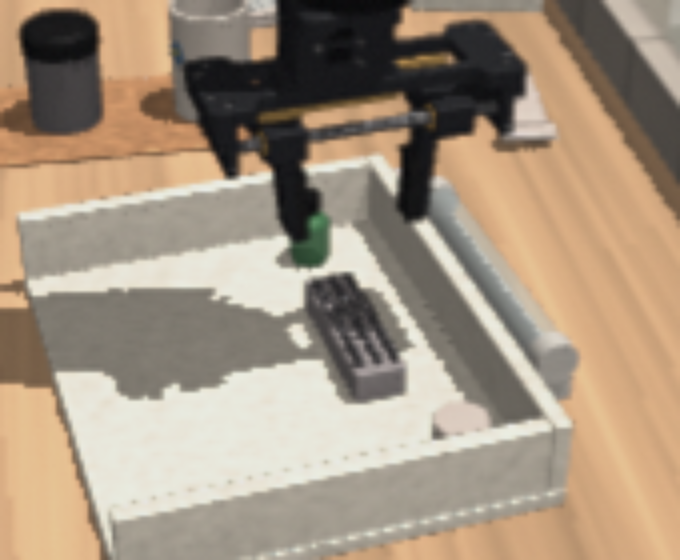

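View pics/top5z.png

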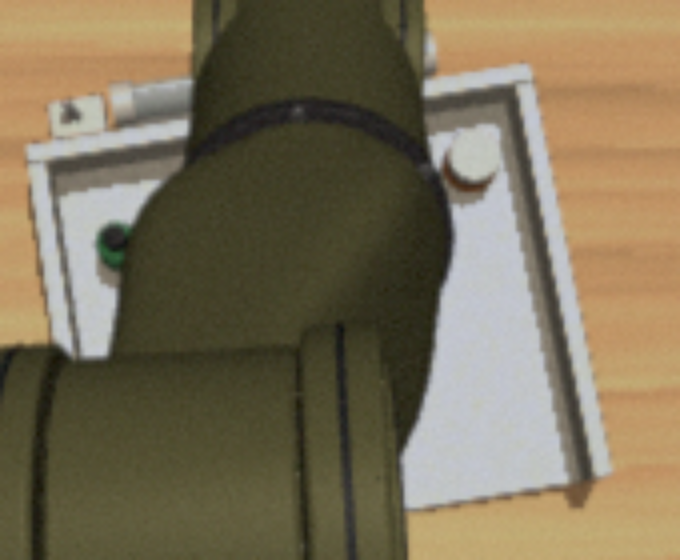

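```bash
python3 - <<'E'
from look import *
import numpy as np
c=np.array([.6336,-.0137]);d=np.array([.988,.15])
for a in(-.031,-.048,.031,.048): print(a,(proj('side',[*(c+a*d),.107])-[190,120])*4)
for z in(.012,.036): print((proj('side',[[*(np.array([.6345,-.012])+a*d+b*np.array([-.15,.988])),z] for a in(-.017,.017) for b in(-.055,.055)])-[190,120])*4)
E
```

```text
-0.031 [[300.4123 231.4979]]
-0.048 [[273.2748 236.1237]]
0.031 [[397.5069 214.9595]]
0.048 [[423.619  210.5149]]
[[351.0118 403.8076]
 [298.1413 305.8065]
 [403.3957 393.4183]
 [346.7351 296.9785]]
[[351.4376 372.4255]
 [297.8532 275.7277]
 [404.5429 362.1493]
 [347.0635 267.0137]]
```

```bash
python3 -m inch '[[0.3,[0,0.1,1.5],0],[0.3,[0,0.1,3],0],[0.3,[0,0.1,4.5],0],[0.3,[0,0.1,6],0],[0.3,[0,0.1,7],0],[0.3,[0,0.1,7.7],0],[0.3,[0,0.1,8.2],0],[0.3,[0,0.1,8.4],0],[0.3,[0,0.1,8.4],0]]'; python3 - <<'E'
from look import *
import to; to.to(.6345,-.014,.036,8.7)
for c in('side',):
    im=save(c,c+'6');x,y=(190,120)
    cv2.imwrite(f'pics/{c}6z.png',cv2.resize(cv2.cvtColor(im,4)[y:y+140,x:x+170],None,fx=4,fy=4))
E
```

```text
clock: 21.25
tool_pos: [0.6351, -0.0122, 0.0372]
eef_rot: [0.651, 0.759, 0.0, 0.0]
contact_force: [0.2, -0.5, 0.2]
opening: 0.7
from [ 0.6351 -0.0122  0.0372] ang 8.7 tilt [ 0.0002  0.     -1.    ] shift cm [-0.17 -0.08  0.12] yaw 0.0 t 21.25 F [ 0.212  -0.4716  0.1789] open 0.7 q7 0.19865228402026047
```

View pics/side6z.png

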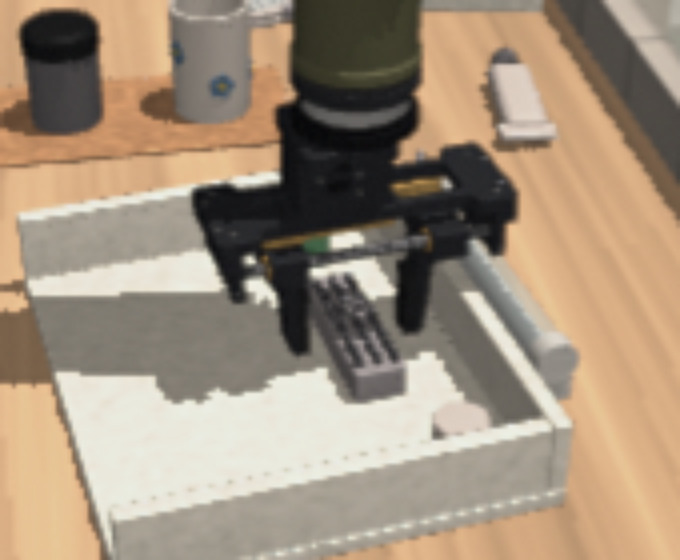

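```bash
python3 -m inch '[[0.3,[-0.1,0,0.2],0],[0.4,[-0.1,0,0.2],0],[0.5,[-0.1,0,0.2],0],[0.6,[-0.1,0,0.2],0],[0.7,[-0.1,0,0.2],0],[0.8,[-0.1,0,0.2],0],[0.8,[-0.1,0,0.2],0],[0.8,[-0.1,0,0.2],0]]' 30; python3 -m inch '[[0.8,[0,0,-0.3],0],[0.8,[0,0,-1],0],[0.8,[0,0,-2],0],[0.8,[0,0,-4],0],[0.8,[0,0,-6.5],0],[0.8,[0,0,-9],0],[0.8,[0,0,-11],0],[0.8,[0,0,-12],0],[0.8,[0,0,-12],0]]'; python3 to.py .5329 -.3496 .16 8.7
```

```text
clock: 22.1
tool_pos: [0.6353, -0.0131, 0.0353]
eef_rot: [0.651, 0.759, 0.0, 0.0]
contact_force: [0.1, -0.7, 1.0]
opening: 0.379
clock: 23.0
tool_pos: [0.6361, -0.0132, 0.157]
eef_rot: [0.651, 0.759, 0.001, 0.001]
contact_force: [0.0, 0.3, -2.1]
opening: 0.379
from [ 0.6361 -0.0132  0.157 ] ang 8.7 tilt [ 0.0033  0.0001 -1.    ] shift cm [-31.68 -15.3   -0.34] yaw 0.0 t 23.0 F [ 0.0277  0.338  -2.0627] open 0.379 q7 0.19076056486056278
```

```bash
python3 -m inch '[[0.8,[-1,-0.5,0],1],[0.8,[-3,-1.5,0],2],[0.8,[-6,-3,0],4],[0.8,[-9,-4.4,0],6],[0.8,[-12,-5.8,0],8],[0.8,[-15,-7.3,0],10],[0.8,[-18,-8.7,0],12],[0.8,[-21,-10.2,0],14],[0.8,[-24,-11.6,0],15],[0.8,[-27,-13.1,0],16],[0.8,[-29.5,-14.3,0],16],[0.8,[-31,-15,0],16],[0.8,[-31.7,-15.3,0],16],[0.8,[-31.7,-15.3,0],16],[0.8,[-31.7,-15.3,3],16],[0.8,[-31.7,-15.3,6],16],[0.8,[-31.7,-15.3,7],16],[0.8,[-31.7,-15.3,7],16],[0.8,[-31.7,-15.3,7],16]]'; python3 - <<'E'
from look import *
import to; to.to(.5329,-.3496,.0283)
for c in('side','top'):
    im=save(c,c+'7');x,y=(170,230) if c=='side' else (330,140)
    cv2.imwrite(f'pics/{c}7z.png',cv2.resize(cv2.cvtColor(im,4)[y:y+140,x:x+170],None,fx=4,fy=4))
E
```

```text
clock: 24.9
tool_pos: [0.5331, -0.3492, 0.086]
eef_rot: [0.75, 0.661, 0.0, 0.001]
contact_force: [0.9, -0.3, -1.9]
opening: 0.384
from [ 0.5331 -0.3492  0.086 ] ang -7.2 tilt [ 0.0014 -0.0003 -1.    ] shift cm [-0.04 -0.02  5.77] yaw 0 t 24.9 F [ 0.9082 -0.3185 -1.8501] open 0.384 q7 0.48037543853871917
```

View pics/side7z.png

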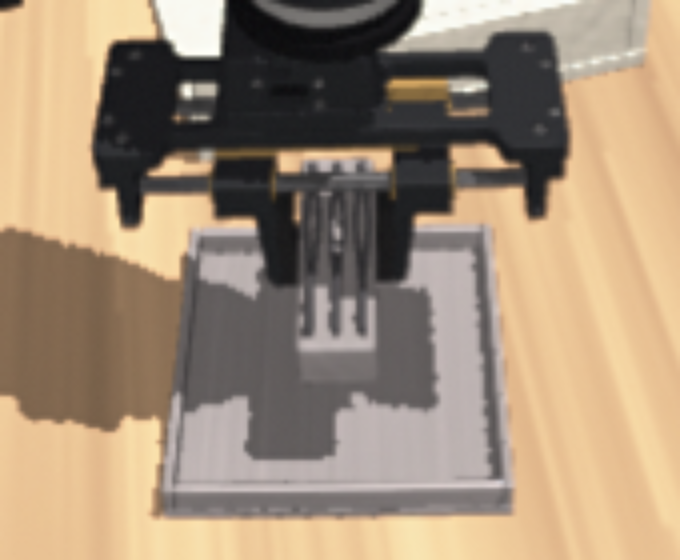

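View pics/top7z.png

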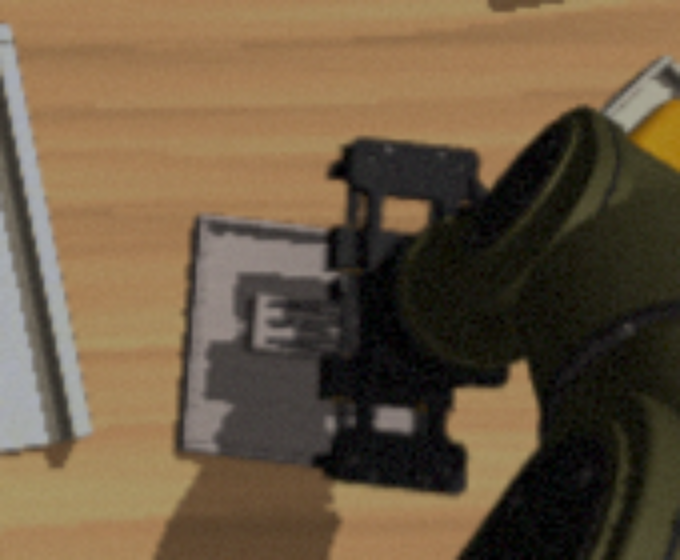

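```bash
python3 -m inch '[[0.8,[0,0,1],0],[0.8,[0,0,2.5],0],[0.8,[0,0,4],0],[0.8,[0,0,4.8],0],[0.8,[0,0,5.1],0],[0.8,[0,0,5.3],0],[0.8,[0,0,5.5],0],[0.8,[0,0,5.5],0]]';  python3 -m inch '[[0.8,[0,0,0.15],0],[0.8,[0,0,0.25],0],[0.8,[0,0,0.25],0]]'
```

```text
clock: 25.8
tool_pos: [0.5322, -0.3498, 0.0303]
eef_rot: [0.75, 0.661, 0.0, 0.0]
contact_force: [-0.2, -0.2, -2.4]
opening: 0.385
clock: 26.1
tool_pos: [0.5323, -0.3498, 0.0283]
eef_rot: [0.751, 0.661, 0.0, 0.0]
contact_force: [-0.7, -0.4, 2.9]
opening: 0.384
```

Contact. Open partly and rise.

```bash
python3 -m inch '[[0.55,[0,0,0],0],[0.45,[0,0,0],0],[0.3,[0,0,0],0],[0.3,[0,0,0],0],[0.3,[0,0,-1],0],[0.3,[0,0,-3],0],[0.2,[0,0,-6],0],[0,[0,0,-10],0],[0,[0,0,-14],0],[0,[0,0,-17],0],[0,[0,0,-17],0]]'; python3 - <<'E'
from look import *
import to; to.to(.4642,.346,.2,90.9)
for c in('side','top'):
    im=save(c,c+'8')
    if c=='side': cv2.imwrite('pics/side8z.png',cv2.resize(cv2.cvtColor(im,4)[230:370,170:340],None,fx=4,fy=4))
E
```

```text
clock: 27.2
tool_pos: [0.5344, -0.3516, 0.2033]
eef_rot: [0.751, 0.661, 0.001, 0.005]
contact_force: [-0.4, -1.2, 0.7]
opening: 0.998
from [ 0.5344 -0.3516  0.2033] ang -7.3 tilt [ 0.0085 -0.0053 -1.    ] shift cm [ 68.31 -15.82  -0.1 ] yaw 81.8 t 27.2 F [-0.3856 -1.1586  0.7404] open 0.998 q7 0.47042612885492946
```

View pics/side8z.png

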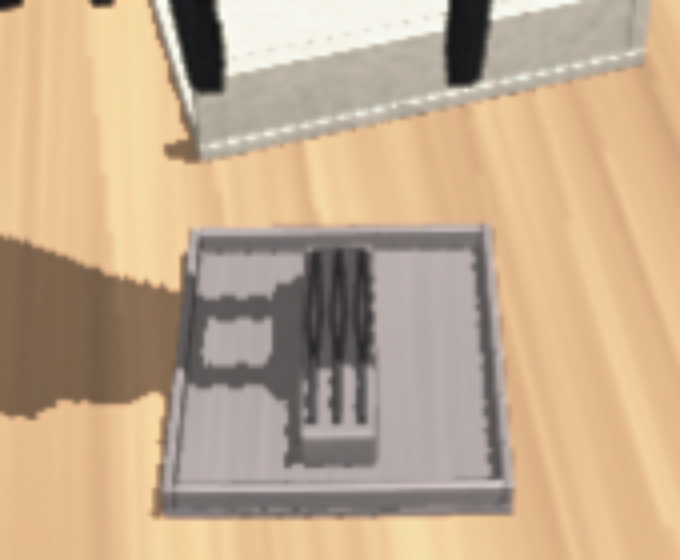

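View pics/top8.png

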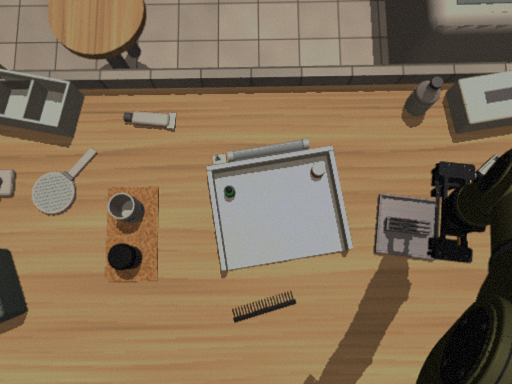

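```bash
python3 to.py .4642 .346 .2 90.9; python3 -m inch '[[0,[2,-0.5,0],-6],[0,[6,-1.4,0],-13],[0,[10,-2.3,0],-20],[0,[14.5,-3.3,0],-27],[0,[19,-4.4,0],-34],[0,[23.5,-5.4,0],-41],[0,[28,-6.5,0],-48],[0,[32.5,-7.5,0],-55],[0,[37,-8.5,0],-62],[0,[41.5,-9.6,0],-69],[0,[46,-10.6,0],-76],[0,[50.5,-11.6,0],-83],[0,[55,-12.6,0],-90],[0,[59.5,-13.7,0],-98],[0,[63.5,-14.6,0],-98],[0,[66.5,-15.3,0],-98],[0,[68,-15.6,0],-98],[0,[68,-15.6,0],-98],[0,[68,-15.6,0],-98]]'; python3 to.py .4642 .346 .0713 90.9
```

```text
from [ 0.5322 -0.3498  0.1988] ang -7.3 tilt [ 0.0015 -0.0007 -1.    ] shift cm [ 68.16 -15.55  -0.18] yaw 81.8 t 27.3 F [ 0.0472 -0.3847 -0.5649] open 1.001 q7 0.4705052176143532
clock: 29.2
tool_pos: [0.4635, 0.3422, 0.1969]
eef_rot: [-0.006, 1.0, -0.002, -0.001]
contact_force: [0.0, -0.7, -1.0]
opening: 1.0
from [0.4635 0.3422 0.1969] ang 90.6 tilt [-0.0011 -0.003  -1.    ] shift cm [-0.09  0.42 12.56] yaw -0.3 t 29.2 F [ 0.0024 -0.7237 -0.9651] open 1.0 q7 0.6179976353430902
```

```bash
python3 -m inch '[[0,[0,0,0],0]]'; python3 to.py .4642 .346 .0713 90.9
```

```text
clock: 29.3
tool_pos: [0.464, 0.3417, 0.1973]
eef_rot: [-0.005, 1.0, -0.001, -0.0]
contact_force: [0.4, 0.1, 0.4]
opening: 0.999
from [0.464  0.3417 0.1973] ang 90.6 tilt [-0.0003 -0.0026 -1.    ] shift cm [-0.03  0.46 12.6 ] yaw -0.3 t 29.3 F [0.3926 0.1214 0.3718] open 0.999 q7 0.6178101965333875
```

```bash
python3 -m inch '[[0,[0,0.45,0],-0.3],[0,[0,0.45,2],-0.3],[0,[0,0.45,5],-0.3],[0,[0,0.45,8],-0.3],[0,[0,0.45,10.5],-0.3],[0,[0,0.45,12],-0.3],[0,[0,0.45,12.6],-0.3],[0,[0,0.45,12.6],-0.3],[0,[0,0.45,12.6],-0.3]]'; python3 to.py .4642 .346 .0713 90.9
```

```text
clock: 30.2
tool_pos: [0.4639, 0.3495, 0.0727]
eef_rot: [-0.009, 1.0, 0.001, 0.001]
contact_force: [0.0, -0.2, -0.6]
opening: 1.0
from [0.4639 0.3495 0.0727] ang 91.0 tilt [ 0.0013  0.0012 -1.    ] shift cm [-0.03 -0.35  0.14] yaw 0.1 t 30.2 F [ 0.0348 -0.1576 -0.6208] open 1.0 q7 0.5523249453079495
```

```bash
python3 -m inch '[[0,[0,0,0],0],[0,[0,0,0],0]]'; python3 to.py .4642 .346 .0713 90.9
```

```text
clock: 30.4
tool_pos: [0.4637, 0.3494, 0.0727]
eef_rot: [-0.009, 1.0, 0.001, 0.001]
contact_force: [-0.2, 0.3, 0.3]
opening: 0.999
from [0.4637 0.3494 0.0727] ang 91.0 tilt [ 0.0013  0.0012 -1.    ] shift cm [-0.04 -0.34  0.14] yaw 0.1 t 30.4 F [-0.1618  0.2826  0.2569] open 0.999 q7 0.5521907442460909
```

```bash
python3 -m inch '[[0,[0,-0.3,0.1],0],[0,[0,-0.3,0.1],0],[0,[0,-0.3,0.1],0]]'; python3 to.py .4642 .346 .0713 90.9
```

```text
clock: 30.7
tool_pos: [0.4633, 0.3458, 0.0708]
eef_rot: [-0.009, 1.0, -0.0, 0.0]
contact_force: [0.0, -0.3, -1.2]
opening: 1.001
from [0.4633 0.3458 0.0708] ang 91.0 tilt [ 0.     -0.0001 -1.    ] shift cm [-0.09  0.02 -0.05] yaw 0.1 t 30.7 F [ 0.0226 -0.3381 -1.1808] open 1.001 q7 0.5536321908191442
```

```bash
python3 -m inch '[[0.15,[0,0,0],0],[0.22,[0,0,0],0],[0.28,[0,0,0],0],[0.34,[0,0,0],0],[0.4,[0,0,0],0],[0.5,[0,0,0],0],[0.5,[0,0,0],0],[0.5,[0,0,0],0]]' 25; python3 -m inch '[[0.5,[0,0,-0.5],0],[0.5,[0,0,-1.5],0],[0.5,[0,0,-3],0],[0.5,[0,0,-5],0],[0.5,[0,0,-7],0],[0.5,[0,0,-9],0],[0.5,[0,0,-10],0],[0.5,[0,0,-10],0]]'; python3 to.py .577 -.087 .17 98.9
```

```text
clock: 31.5
tool_pos: [0.4633, 0.3462, 0.0707]
eef_rot: [-0.009, 1.0, 0.0, 0.0]
contact_force: [0.2, 0.3, -0.5]
opening: 0.699
clock: 32.3
tool_pos: [0.464, 0.3465, 0.1724]
eef_rot: [-0.009, 1.0, 0.001, 0.001]
contact_force: [0.2, -0.3, -1.1]
opening: 0.695
from [0.464  0.3465 0.1724] ang 91.0 tilt [ 0.0024  0.0019 -1.    ] shift cm [-10.53 -43.54   0.18] yaw -7.9 t 32.3 F [ 0.1889 -0.3451 -1.129 ] open 0.695 q7 0.6025938030498778
```

```bash
python3 -m inch '[[0.5,[-0.2,-1,0],0],[0.5,[-0.7,-3,0],-1],[0.5,[-1.4,-6,0],-2],[0.5,[-2.1,-9,0],-3],[0.5,[-2.9,-12,0],-4],[0.5,[-3.6,-15,0],-5],[0.5,[-4.3,-18,0],-6],[0.5,[-5.1,-21,0],-7],[0.5,[-5.8,-24,0],-7.9],[0.5,[-6.5,-27,0],-7.9],[0.5,[-7.3,-30,0],-7.9],[0.5,[-8,-33,0],-7.9],[0.5,[-8.7,-36,0],-7.9],[0.5,[-9.4,-39,0],-7.9],[0.5,[-10.1,-41.5,0],-7.9],[0.5,[-10.5,-43,0],-7.9],[0.5,[-10.5,-43.5,0],-7.9],[0.5,[-10.5,-43.5,0],-7.9],[0.5,[-10.5,-43.5,0],-7.9]]'; python3 to.py .577 -.087 .0788 98.9
```

```text
clock: 34.2
tool_pos: [0.5756, -0.085, 0.1706]
eef_rot: [-0.079, 0.997, 0.001, -0.0]
contact_force: [-0.9, 0.8, -2.2]
opening: 0.7
from [ 0.5756 -0.085   0.1706] ang 99.1 tilt [-0.0007  0.0015 -1.    ] shift cm [-0.11 -0.23  9.17] yaw 0.2 t 34.2 F [-0.9294  0.7744 -2.1823] open 0.7 q7 1.4048240858592276
```

```bash
python3 -m inch '[[0.5,[0,-0.1,1],0],[0.5,[0,-0.1,3],0],[0.5,[0,-0.1,5],0],[0.5,[0,-0.1,7],0],[0.5,[0,-0.1,8],0],[0.5,[0,-0.1,8.4],0],[0.5,[0,-0.1,8.6],0],[0.5,[0,-0.1,8.6],0],[0.5,[0,-0.1,8.6],0]]'; python3 to.py .577 -.087 .0788 98.9
```

```text
clock: 35.1
tool_pos: [0.5768, -0.0879, 0.0854]
eef_rot: [-0.078, 0.997, -0.0, 0.001]
contact_force: [-0.6, -0.5, -1.7]
opening: 0.697
from [ 0.5768 -0.0879  0.0854] ang 98.9 tilt [ 0.0014  0.     -1.    ] shift cm [-0.03  0.09  0.66] yaw 0.0 t 35.1 F [-0.5793 -0.4827 -1.7291] open 0.697 q7 1.341160532025097
```

```bash
python3 -m inch '[[0.5,[0,0.05,0.2],0],[0.5,[0,0.05,0.4],0],[0.5,[0,0.05,0.5],0],[0.5,[0,0.05,0.5],0]]';python3 -m inch '[[0.5,[0,0,0.08],0],[0.5,[0,0,0.15],0],[0.5,[0,0,0.15],0]]'
```

```text
clock: 35.5
tool_pos: [0.576, -0.0875, 0.0795]
eef_rot: [-0.078, 0.997, 0.0, -0.0]
contact_force: [-0.6, -0.1, -1.9]
opening: 0.7
clock: 35.8
tool_pos: [0.5765, -0.0874, 0.0787]
eef_rot: [-0.078, 0.997, -0.0, 0.0]
contact_force: [-0.6, 1.6, 2.6]
opening: 0.7
```

Contact at the expected height. Release and go for the flower cup.

```bash
python3 -m inch '[[0.26,[0,0,0],0],[0.2,[0,0,0],0],[0.1,[0,0,0],0],[0,[0,0,0],0],[0,[0,0,0],0],[0,[0,0,0],0],[0,[0,0,-1],0],[0,[0,0,-3],0],[0,[0,0,-6],0],[0,[0,0,-9],0],[0,[0,0,-12],0],[0,[0,0,-12],0],[0,[0,0,-12],0]]'; python3 to.py .5838 .3479 .2 90.9
```

```text
clock: 37.1
tool_pos: [0.5764, -0.0876, 0.1991]
eef_rot: [-0.078, 0.997, -0.0, 0.001]
contact_force: [-0.9, -0.4, -0.5]
opening: 1.002
from [ 0.5764 -0.0876  0.1991] ang 98.9 tilt [ 0.0016 -0.0003 -1.    ] shift cm [-7.49 42.91 -0.1 ] yaw 8.0 t 37.1 F [-0.8742 -0.433  -0.5038] open 1.002 q7 1.4252504488430673
```

```bash
python3 -m inch '[[0,[-0.4,2,0],1],[0,[-1,6,0],2],[0,[-1.8,10.5,0],3],[0,[-2.6,15,0],4],[0,[-3.4,19.5,0],5],[0,[-4.2,24,0],6],[0,[-5,28.5,0],7],[0,[-5.8,33,0],8],[0,[-6.5,37,0],8],[0,[-7,40,0],8],[0,[-7.4,42,0],8],[0,[-7.5,42.8,0],8],[0,[-7.5,42.9,0],8],[0,[-7.5,42.9,3],8],[0,[-7.5,42.9,6],8],[0,[-7.5,42.9,6],8],[0,[-7.5,42.9,6],8]]'; python3 - <<'E'
from look import *
import to; to.to(.5838,.3479,.0724,90.9)
for c in('side','top'):
    im=save(c,c+'9')
    if c=='side': cv2.imwrite('pics/side9z.png',cv2.resize(cv2.cvtColor(im,4)[80:250,170:340],None,fx=3.5,fy=3.5))
E
```

```text
clock: 38.8
tool_pos: [0.584, 0.3462, 0.1381]
eef_rot: [-0.007, 1.0, -0.001, -0.0]
contact_force: [0.3, 0.5, 0.5]
opening: 1.0
from [0.584  0.3462 0.1381] ang 90.8 tilt [-0.0009 -0.0017 -1.    ] shift cm [0.01 0.18 6.57] yaw -0.1 t 38.8 F [0.2649 0.5487 0.4923] open 1.0 q7 0.7252864732659161
```

View pics/side9z.png

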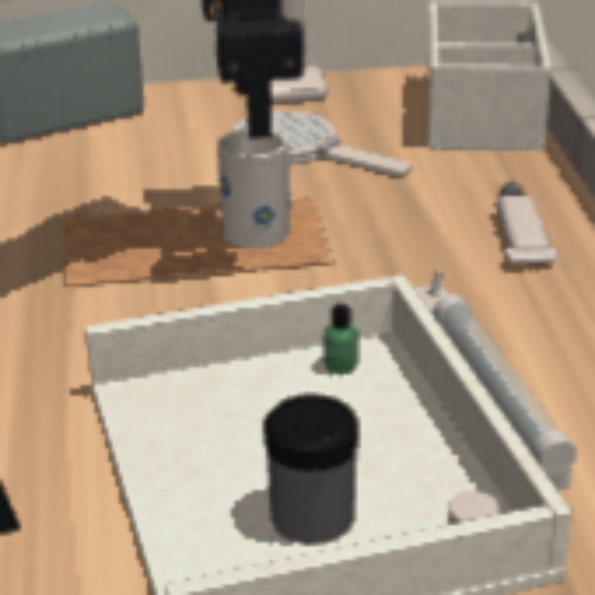

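View pics/top9.png

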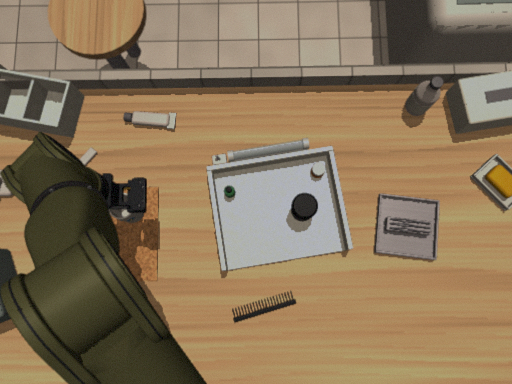

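Shave cup stands upright at (304,207) in the top view, same pixel as at start; jar (318,171) and bottle (229,191) untouched. Down on the flower cup.

```bash
python3 -m inch '[[0,[0,0.1,1.5],0],[0,[0,0.1,3],0],[0,[0,0.1,4.5],0],[0,[0,0.1,6],0],[0,[0,0.1,6.5],0],[0,[0,0.1,6.5],0],[0,[0,0.1,6.5],0]]'; python3 to.py .5838 .3479 .0724 90.9
```

```text
clock: 39.6
tool_pos: [0.5838, 0.3492, 0.0733]
eef_rot: [-0.008, 1.0, 0.0, 0.0]
contact_force: [0.5, -0.2, -0.1]
opening: 1.005
from [0.5838 0.3492 0.0733] ang 90.9 tilt [ 0.0003  0.0004 -1.    ] shift cm [ 0.01 -0.13  0.09] yaw 0.0 t 39.6 F [ 0.5039 -0.2177 -0.0643] open 1.005 q7 0.6996593701027066
```

```bash
python3 -m inch '[[0,[0,-0.1,0.1],0],[0.15,[0,-0.1,0.1],0],[0.22,[0,-0.1,0.1],0],[0.28,[0,-0.1,0.1],0],[0.34,[0,-0.1,0.1],0],[0.4,[0,-0.1,0.1],0],[0.5,[0,-0.1,0.1],0],[0.5,[0,-0.1,0.1],0],[0.5,[0,-0.1,0.1],0]]' 25; python3 -m inch '[[0.5,[0,0,-0.5],0],[0.5,[0,0,-1.5],0],[0.5,[0,0,-3],0],[0.5,[0,0,-5],0],[0.5,[0,0,-7],0],[0.5,[0,0,-9],0],[0.5,[0,0,-10],0],[0.5,[0,0,-10],0]]'; python3 to.py .5613 .0333 .17 98.9
```

```text
clock: 40.5
tool_pos: [0.5838, 0.348, 0.0725]
eef_rot: [-0.008, 1.0, 0.0, 0.0]
contact_force: [-0.3, -0.8, 3.9]
opening: 0.716
clock: 41.3
tool_pos: [0.5846, 0.3487, 0.1745]
eef_rot: [-0.008, 1.0, 0.001, 0.002]
contact_force: [0.0, 0.6, -3.3]
opening: 0.715
from [0.5846 0.3487 0.1745] ang 90.9 tilt [ 0.0032  0.0024 -1.    ] shift cm [  2.84 -31.5    0.37] yaw -8.0 t 41.3 F [ 0.0003  0.5893 -3.2807] open 0.715 q7 0.7380440476258989
```

```bash
python3 -m inch '[[0.5,[0.1,-1,0],0],[0.5,[0.3,-3,0],-1],[0.5,[0.5,-6,0],-2],[0.5,[0.8,-9,0],-3],[0.5,[1.1,-12,0],-4],[0.5,[1.3,-15,0],-5],[0.5,[1.6,-18,0],-6],[0.5,[1.9,-21,0],-7],[0.5,[2.1,-24,0],-8],[0.5,[2.4,-27,0],-8],[0.5,[2.6,-29.5,0],-8],[0.5,[2.7,-31,0],-8],[0.5,[2.7,-31.4,0],-8],[0.5,[2.7,-31.4,0],-8],[0.5,[2.7,-31.4,0],-8]]'; python3 to.py .5613 .0333 .0805 98.9
```

```text
clock: 42.8
tool_pos: [0.5619, 0.0356, 0.1722]
eef_rot: [-0.079, 0.997, 0.001, 0.0]
contact_force: [-0.1, 0.6, -2.8]
opening: 0.714
from [0.5619 0.0356 0.1722] ang 99.1 tilt [ 0.0003  0.0018 -1.    ] shift cm [ 0.1  -0.23  9.17] yaw 0.2 t 42.8 F [-0.0716  0.5718 -2.8231] open 0.714 q7 1.1873476672710657
```

```bash
python3 -m inch '[[0.5,[0.1,-0.1,1],0],[0.5,[0.1,-0.1,3],0],[0.5,[0.1,-0.1,5],0],[0.5,[0.1,-0.1,7],0],[0.5,[0.1,-0.1,8],0],[0.5,[0.1,-0.1,8.4],0],[0.5,[0.1,-0.1,8.6],0],[0.5,[0.1,-0.1,8.6],0],[0.5,[0.1,-0.1,8.6],0]]'; python3 to.py .5613 .0333 .0805 98.9
```

```text
clock: 43.7
tool_pos: [0.5615, 0.0326, 0.0869]
eef_rot: [-0.078, 0.997, 0.0, 0.001]
contact_force: [-0.5, 0.2, -3.0]
opening: 0.71
from [0.5615 0.0326 0.0869] ang 98.9 tilt [ 0.0015  0.0003 -1.    ] shift cm [0.01 0.08 0.64] yaw 0.0 t 43.7 F [-0.5383  0.1852 -2.9923] open 0.71 q7 1.1180213141852273
```

```bash
python3 -m inch '[[0.5,[0,0.05,0.2],0],[0.5,[0,0.05,0.4],0],[0.5,[0,0.05,0.5],0],[0.5,[0,0.05,0.5],0]]';python3 -m inch '[[0.5,[0,0,0.08],0],[0.5,[0,0,0.15],0],[0.5,[0,0,0.15],0]]'
```

```text
clock: 44.1
tool_pos: [0.5608, 0.0329, 0.0811]
eef_rot: [-0.078, 0.997, 0.0, -0.0]
contact_force: [0.6, 0.9, -2.3]
opening: 0.717
clock: 44.4
tool_pos: [0.561, 0.0329, 0.0804]
eef_rot: [-0.078, 0.997, -0.0, 0.0]
contact_force: [-1.7, -1.3, 4.3]
opening: 0.718
```

Contact. Release, rise, and swing clear to check.

```bash
python3 -m inch '[[0.25,[0,0,0],0],[0.2,[0,0,0],0],[0.1,[0,0,0],0],[0,[0,0,0],0],[0,[0,0,0],0],[0,[0,0,0],0],[0,[0,0,-1],0],[0,[0,0,-3],0],[0,[0,0,-6],0],[0,[0,0,-10],0],[0,[0,0,-14],0],[0,[0,0,-16],0],[0,[0,0,-16],0]]'; python3 -m inch '[[0,[0,2,0],0],[0,[0,6,0],0],[0,[0,10,0],0],[0,[0,14,0],0],[0,[0,18,0],0],[0,[0,22,0],0],[0,[0,26,0],0],[0,[0,30,0],0],[0,[0,34,0],0],[0,[0,37,0],0],[0,[0,38,0],0],[0,[0,38,0],0],[0,[0,38,0],0]]'; python3 - <<'E'
from fit import *
import pickle
M0=pickle.load(open('m0.pkl','rb'));M={}
for c in('top','side'):
    im=save(c,c+'10');x,y=(200,130) if c=='top' else (180,130)
    cv2.imwrite(f'pics/{c}10z.png',cv2.resize(cv2.cvtColor(im,4)[y:y+140,x:x+170],None,fx=4,fy=4))
    for n in('flowercup_mid','shavecup_mid','creamjar','oilbottle','tray','tweezers_mid'):
        o=viewer.outline_of(c,n)
        if o:
            M[c,n]=o[0]['pixels'];cm=lambda m:np.argwhere(m).mean(0)[::-1]
            print(c,n,round(o[0]['p'],2),cm(M[c,n]),'start',cm(M0[c,n]) if (c,n) in M0 else None)
g=lambda c,n:M[c,n].astype(np.float32)
s,e=fit(lambda p:cyl(*p,SH),{c:g(c,'shavecup_mid') for c in('top','side')},[.577,-.087,.01]);print('shave',s,e)
f,e=fit(lambda p:cyl(*p,FL),{c:g(c,'flowercup_mid') for c in('top','side')},[.561,.033,.01],{'side':render('side',cyl(*s,SH))});print('flower',f,e)
st=r.get_state();print(st['clock'],st['contact_force'],st['tool_pos'])
E
```

```text
clock: 45.7
tool_pos: [0.5627, 0.0334, 0.2436]
eef_rot: [-0.078, 0.997, 0.0, 0.004]
contact_force: [-0.3, 0.1, -0.4]
opening: 1.001
clock: 47.0
tool_pos: [0.5027, 0.4058, 0.2391]
eef_rot: [-0.077, 0.997, -0.001, -0.0]
contact_force: [0.1, -0.3, -0.2]
opening: 0.998
top flowercup_mid 0.66 [253.8831 214.0945] start [254.0376 213.781 ]
top shavecup_mid 0.9 [303.3401 206.6311] start [303.649  206.1507]
top creamjar 0.46 [317.1503 169.268 ] start [317.1608 169.5664]
top oilbottle 0.56 [229.3333 191.0342] start None
top tray 0.79 [406.4845 226.1356] start [406.6963 225.965 ]
top tweezers_mid 0.69 [408.5423 225.3699] start None
side flowercup_mid 0.71 [244.835  182.0036] start [245.2579 182.3248]
side shavecup_mid 0.69 [258.8692 213.2498] start [258.6444 213.204 ]
side creamjar 0.74 [258.7706 213.2294] start [304.5743 224.3168]
side oilbottle 0.5 [267.305  178.5887] start [267.3182 177.7468]
side tray 0.96 [254.2387 324.6009] start [254.5137 323.3861]
side tweezers_mid 0.92 [254.2118 318.8917] start [279.3714 204.1141]
shave [ 0.577  -0.086   0.0079] 166.171875
flower [0.5601 0.0342 0.0102] 92.34765625
47.7 [ 0.4927  0.718  -0.3544] [0.5018 0.4083 0.2397]
```

View pics/side10.png

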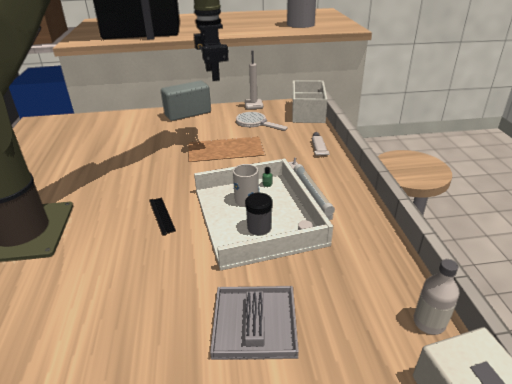

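View pics/top10.png

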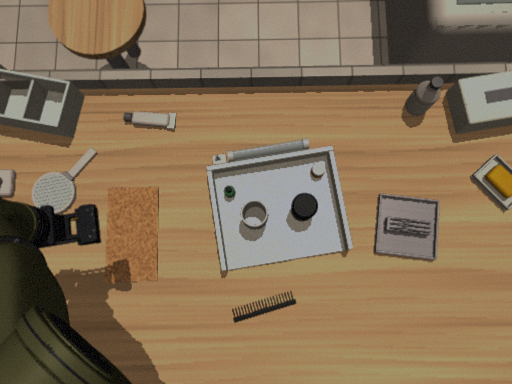

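Both cups are upright at their start pixels ((254,214) and (304,207) in the top view). The set lies in the tray (408,226), and the arm is clear.

```bash
python3 -c "
from plant import r
print(r.finish_job())"
```

```text
the job is handed in; nothing more can be done
None
```

The job is done and handed in at about 48 s of the 128 s allowed. I stood both cups upright on the cork mat, laid the tweezer set flat in the steel tray, then put each cup back on its starting spot.

**Cups:** the last two-view measurement put each cup within about 2 mm of its start. The shaving cup was at (0.577, -0.086) both before and after. The toothbrush cup was at (0.560, 0.034), against (0.561, 0.034) at the start. Both looked upright, and the wrist force read under 6 N at each set-down.

**Tweezer set:** it lies flat near the middle of the tray. The arm is clear of everything and the force reads close to zero.

**Jar and bottle:** the jar shows no movement in the top view (under half a pixel). The bottle had no top-view outline at the start, but it sits at the same spot in the pictures and moved under 1 pixel in the side view.

**Checks that disagreed:**
- The fitted foot heights came out at 8–10 mm, against the 12 mm cubby floor. The grip heights at contact matched 12 mm, so I put this down to calibration and outline error.
- In the last side picture the network labelled the shaving cup as the cream jar. I discarded that reading and used the top view for the jar.
- The tweezer fit from the side view alone gave an impossible position when its height was left free. I used the fits with a fixed height together with the top view, and the grip confirmed the position with a 33 mm opening.

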